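# First in, first out: restock the sloped lane of switching units

### The job

Take the oldest white unit (red dot) from the front of the sloped lane and stand it upright in the blue issue tray; then load the new white unit (green dot) lengthwise into the back of the same lane and bring the whole row down until it is closed up and rests against the yellow front stop, its red flag pushed in. The stock hangs on the slope, so feel the row home gently: do not force the sprung stop back, do not bump the light bar over the lane, and leave the orange relays, the cordless driver and the tape roll alone.

Things in the scene. Friction and masses are not known exactly. Their poses are not given: they have to be found in the camera images.
- lane: sloped lane, aluminium floor, blue side walls, on a two-lane rack. Origin: on the floor's centre line near the low end. x runs up the 25 degree slope away from the robot, y across, z square to the floor. Side walls 14 high, 50 apart. Liner friction 0.46 to 0.70: units stay where they are let go. The relays' lane runs parallel, 95 to +y
- lane_mouth (a point): point on the lane floor's centre line 180 up the slope, in the loading mouth: from 150 the side walls flare from 50 to about 75 apart; the floor ends, open, at 215
- front_stop (a joint): how far the sprung yellow front stop (two tabs side by side, 48 wide over both, 16 high above the floor) is forced back down the slope, in m; 0 at rest. It gives from 15 N on, 1 mm for each 2.5 N more; more than 1.5 mm is too much. The stop is clamped at another place each day, its face 0 to 22 below the lane's origin: not measured, to be felt
- stop_flag (a joint): how far the small red flag between the stop's two tabs is pushed in, in m: 0 when free (it sticks out 5 mm up the slope from the stop's face), 0.005 when a unit rests against the stop. Its spring is very light (under 0.5 N)
- light_bar: aluminium light bar across the rack, over the lane's back part: 40 (x) x 210 (y) x 22 (z), origin at its centre, underside 323 above the table; posts 16 x 12 from the table up to it at own y = -110 and +110. An upright tool over the lane's back half runs into it; one leaning with its top towards the robot (25 to 40 degrees) passes in front of it
- unit_old: a switching unit, a white plastic box 52 long (own x) x 44 wide (own y) x 60 high (own z), about 0.15 to 0.31 kg, flat all round, grey top label with a red dot; origin: centre of its underside. Starts at the front of the lane, up to 30 short of the stop
- unit_mid: a switching unit, a white plastic box 52 long (own x) x 44 wide (own y) x 60 high (own z), about 0.15 to 0.31 kg, flat all round, grey top label with a yellow dot; origin: centre of its underside. Starts second in the lane; becomes the front unit
- unit_late: a switching unit, a white plastic box 52 long (own x) x 44 wide (own y) x 60 high (own z), about 0.15 to 0.31 kg, flat all round, grey top label with a yellow dot; origin: centre of its underside. Starts third in the lane; becomes the second
- unit_new: a switching unit, a white plastic box 52 long (own x) x 44 wide (own y) x 60 high (own z), about 0.15 to 0.31 kg, flat all round, grey top label with a green dot; origin: centre of its underside. Starts standing on the table at the robot's right; it fits the lane only with its length along it, either way round
- issue_tray: blue open tray fixed on the table at the robot's left, 200 (own x) x 150 (own y) x 45 high, walls and floor 4 thick; origin: centre of its underside
- relay_spare: orange relay, same size as the units, standing on the table near the new unit (the two may have swapped places); origin: centre of its underside. Leave alone
- relay_a: orange relay, same size, at the front of the neighbouring lane. Leave alone
- relay_b: orange relay, same size, second in the neighbouring lane. Leave alone
- drill_driver: blue and black cordless driver lying on the table beyond the tray, about 200 x 170 x 54. Leave alone
- tape_roll: yellow tape roll lying flat, 90 across, 20 high. Leave alone

How it is judged:
By the outcome, as a careful person would: the job done as asked, in the order asked, and still so for the second after the job is handed in, with the robot touching nothing.
It also fails if it takes over 66 s, if anything falls off the work surface, if the arm or the gripper's body presses on something with over 40 N, if the wrist force passes 120 N, or if a joint passes its speed limit or range.

### The arm

A 7-joint arm with a two-finger parallel gripper is mounted at the origin on the work surface. World frame = base frame: x ahead of the robot, y to its left, z up, the work surface at z = 0. Lengths are in m, angles in rad, forces in N, time in s.
With the tool pointing down it reaches from about 0.425 to 0.95 m from the base axis. Payload 16.7 kg.
Tool frame: the origin (TCP) lies between the finger pads; the fingertips stand 19 mm ahead of it and the grasp point (between the pads) is the TCP (arm.tip_reach is the distance from the TCP to the fingertips, in m); z points along the fingers, y is the line along which they close (so a half turn about z gives the same grasp; the last joint's range is limited). The gripper opens to 94 mm and grips with 3 to 60 N. Pads are 16 mm wide; open, the fingers measure 119 mm over their backs; the gripper's body (75 mm by 177 mm) begins 78 mm behind the grasp point.
Start: joints at [-1.482, 0.426, 0.074, 1.606, -0.034, 1.111, -0.067], TCP at [0.16, 0.656, 0.224] pointing down, gripper open.
Joint ranges: [-2.85, 2.85], [-0.5, 2.14], [-1.23, 1.37], [0.21, 2.46], [-1.02, 4.16], [0.16, 2.05], [-2.73, 2.73]. Speed limits (rad/s): [1.89, 1.89, 2.39, 2.39, 3.01, 3.01, 3.01].

### API

Orientations are given as a rotation vector (axis times angle).
In Python, from rig import arm, capture gives the robot as it stands.
- The arm moves only by the tool play_rows, never from a script. Its argument "plan" is a list of rows, each an object of numbers: "rx", "ry", "rz": the turn, a rotation vector about the tool's x, y, z in rad; "tx", "ty", "tz": the shift along the tool's x, y, z in cm; "grip": the finger opening in cm, from 0 to 9.4. A call has 1 to 20 rows; each row is the pose to reach, as a shift and turn from the pose commanded when the call began, along the tool's axes at that moment; what a row does not reach only later rows make up. A row lasts 1/12 s, in which the tool goes at most 41.7 mm and 7.16 degrees, less where a joint would pass 70% of its speed; a pose out of reach is approached as far as the arm can. A call with a gripper value outside its range is refused whole. The fingers move at their own pace and stop on an object; the grip force is fixed at half the most. Time passes only in rows, so rows that repeat a pose let the fingers close. It gives the time, the measured TCP pose, the force, the opening and the grip force at its end, in the units of the state.
- arm.sense(): the state, without advancing time (a new reading comes with each control period).
- capture(name): name is "scene" or "side" or "wrist"; returns a dict with "pixels" (420x560x3 uint8, red, green, blue), "vertical_fov" (degrees; the focal length in pixels is half the picture's height over the tangent of half this angle, whatever the lens; pixels are square), "cx", "cy" (the principal point, pixels), "origin" and "orientation" of the camera in the world. Camera axes: x right, y up, looking along -z (the intrinsics and any distortion apply to the point x, -y, -z); pixel columns grow to the right and rows downward; lengths in m; the calibration is good to about 2 mm. A picture is of the moment at which its call begins. There is no depth.
- arm.sign_off(): hands the job in; it is judged then, once.
The state is a dict: "t": time; "joints": joint angles; "qvel": joint speeds; "tau": joint torques, N m; "eef_pos": TCP position; "eef_rot": TCP orientation; "force": force on the tool from outside, world axes, zero at the start; "ft_torque": the same for the moment, N m; "width": opening from 0.0 (shut) to 1.0 (fully open); "gripper_force": force on a finger pad.
Only numpy, scipy, OpenCV 4.12 (cv2) and the standard library are available. Lean on these libraries where they do the work, as an engineer would, in place of code of your own. Each camera call takes 0.05 s, during which the arm holds its last target. There are 200 camera calls.

## Working session

There is one attempt and no reset: what is moved stays moved. The work goes in short steps, Python scripts to look and compute and a tool call to move; the robot and the scene stay as the last step left them, time stands still between calls to the robot, and variables do not carry over. Pictures are saved under pics/ and viewed, at most 10 in all, crops included, and the job is handed in when it is done.

Besides the shell and the picture viewer there is one more tool, called after "Request:" in YAML: its name, and indented under it one key for each argument. play_rows: Moves the arm, as the interface text tells. Its arguments: {"type":"object","properties":{"plan":{"type":"array"}},"required":["plan"]}

```bash
ls; mkdir -p pics; cat > h.py <<'E'
import numpy as np, cv2
from scipy.spatial.transform import Rotation as R
from rig import arm, capture
def cam(n):
    c=capture(n); return c
def save(c,f): cv2.imwrite(f,cv2.cvtColor(c["pixels"],cv2.COLOR_RGB2BGR))
E
python3 - <<'E'
from h import *
for n in ["scene","side","wrist"]:
    c=cam(n); save(c,f"pics/{n}0.png"); np.save(f"pics/{n}0.npy",c,allow_pickle=True)
    print(n,{k:np.round(v,4) if not isinstance(v,str) else v for k,v in c.items() if k!="pixels"})
s=arm.sense(); print(s)
E
```

```text
pics
scene {'vertical_fov': np.float64(51.1231), 'cx': np.float64(270.9147), 'cy': np.float64(208.1245), 'origin': array([0.9558, 0.7123, 0.8904]), 'orientation': array([0.2935, 1.1347, 2.4219])}
side {'vertical_fov': np.float64(57.8801), 'cx': np.float64(270.5569), 'cy': np.float64(209.8317), 'origin': array([ 0.3989, -0.8255,  0.8958]), 'orientation': array([ 0.8551, -0.1013, -0.2035])}
wrist {'vertical_fov': np.float64(67.9713), 'cx': np.float64(277.8801), 'cy': np.float64(208.5465), 'origin': array([0.0902, 0.6719, 0.3839]), 'orientation': array([-0.213 , -0.1649,  1.3252])}
{'t': 0.15, 'joints': array([-1.4814877 ,  0.42661647,  0.07387982,  1.60648167, -0.03406404,
        1.11076582, -0.06709252]), 'qvel': array([-3.94547243e-05, -1.50555421e-03,  1.78413444e-04, -2.05817340e-03,
       -2.88659062e-04, -7.87537607e-04, -1.15121262e-03]), 'tau': array([ 4.48168532e-03, -9.36286998e+01,  3.66956078e+00, -4.54418778e+01,
       -4.87530639e-02,  1.81264750e-02,  7.26964618e-05]), 'eef_pos': array([0.15963943, 0.65551537, 0.22390885]), 'eef_rot': array([-3.74275481e-01, -3.11920645e+00,  1.58985671e-03]), 'force': array([-0.03581423, -0.9186153 ,  0.0358675 ]), 'ft_torque': array([ 0.00573345,  0.04499993, -0.01842985]), 'gripper_force': 0.0, 'width': 0.9978023468163648}
```

View pics/scene0.png

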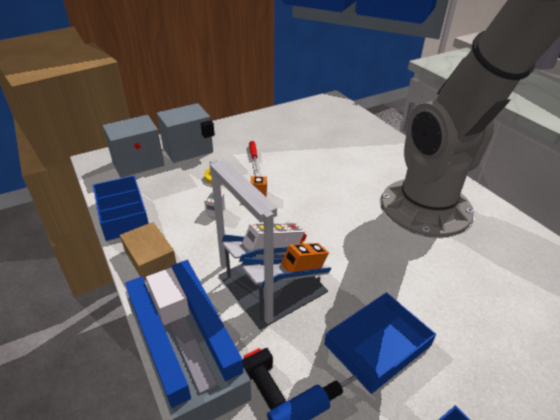

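View pics/side0.png

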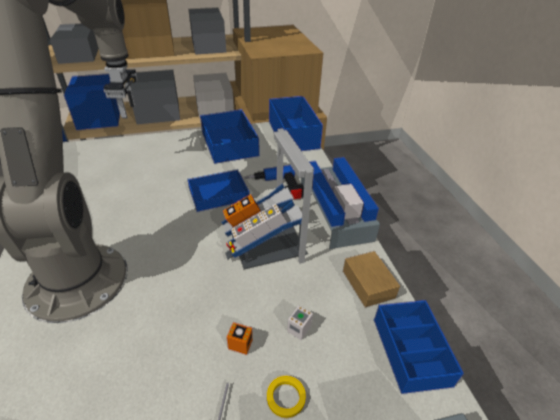

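The scene view shows the white row at about (245-305, 222-250) and the tray at (380, 340). The side view shows the row at (235-285, 205-235), the new unit at (300, 320), the spare relay at (240, 338) and the tape at (287, 396). I'll zoom in next.

```bash
python3 - <<'E'
import cv2,numpy as np
a=cv2.imread("pics/scene0.png");b=cv2.imread("pics/side0.png")
A=cv2.resize(a[200:300,205:345],(800,571)[:2],interpolation=cv2.INTER_CUBIC)[:, :]
A=cv2.resize(a[205:285,215:335],(480,320),interpolation=cv2.INTER_CUBIC)
B=cv2.resize(b[175:265,210:320],(391,320),interpolation=cv2.INTER_CUBIC)
C=cv2.resize(b[300:360,220:320],(450,270),interpolation=cv2.INTER_CUBIC)
D=np.zeros((600,800,3),np.uint8)
D[:280,:420]=cv2.resize(A,(420,280)); D[:311,420:800]=cv2.resize(B,(380,311)); D[320:590,:450]=C
cv2.imwrite("pics/crop1.png",D)
E
```

```text
(no output)
```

View pics/crop1.png

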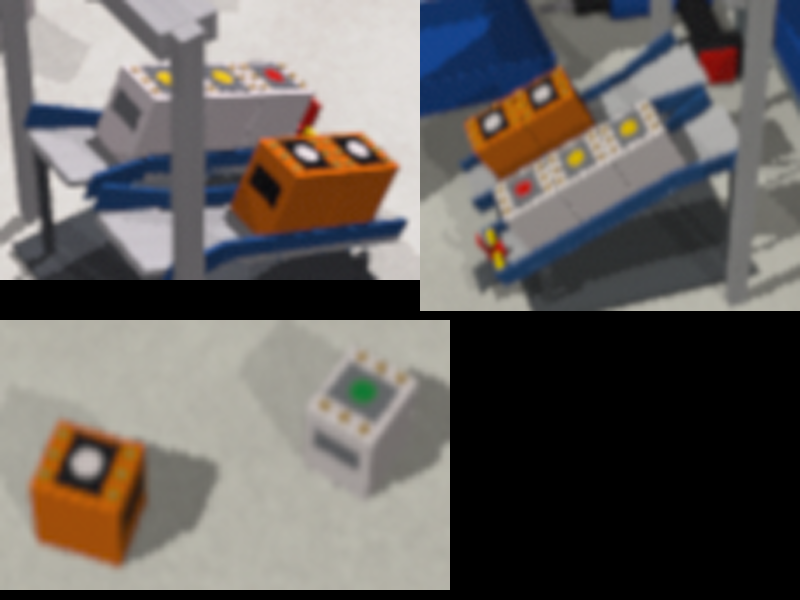

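The dots sit at the centres of the labels, with terminals at both x ends. Crop positions: red (275,76)/(522,188), yellow, yellow, green (363,391). The row is closed up, and the flag stands free of the front unit.

```bash
cat >> h.py <<'E'
def ray(c,uv):
    f=c["pixels"].shape[0]/2/np.tan(np.radians(c["vertical_fov"])/2)
    d=np.array([(uv[0]-c["cx"])/f,-(uv[1]-c["cy"])/f,-1.])
    d=R.from_rotvec(c["orientation"]).apply(d); return np.array(c["origin"]),d/np.linalg.norm(d)
def plane(c,uv,z):
    o,d=ray(c,uv); return o+d*(z-o[2])/d[2]
def tri(c1,u1,c2,u2):
    o1,d1=ray(c1,u1);o2,d2=ray(c2,u2)
    s=np.linalg.lstsq(np.c_[d1,-d2],o2-o1,rcond=None)[0]
    p,q=o1+s[0]*d1,o2+s[1]*d2; return (p+q)/2,np.linalg.norm(p-q)
COL=dict(red=((0,10),150,110),red2=((168,180),150,110),yel=((22,32),150,120),green=((50,85),110,60),orange=((6,16),200,120),gold=((12,24),70,80),blue=((105,125),120,40))
def blobs(c,name,roi,mn=3,mx=1e9):
    "centroids in roi (u0,v0,u1,v1), after 4x upsampling"
    k=4;u0,v0,u1,v1=roi
    im=cv2.resize(c["pixels"][v0:v1,u0:u1],None,fx=k,fy=k,interpolation=cv2.INTER_CUBIC)
    h=cv2.cvtColor(im,cv2.COLOR_RGB2HSV); m=0
    for n in ([name,"red2"] if name=="red" else [name]):
        (a,b),s,v=COL[n]; m=m|cv2.inRange(h,(a,s,v),(b,255,255))
    n,_,st,ce=cv2.connectedComponentsWithStats(m)
    return [(u0+(ce[i][0]+.5)/k-.5,v0+(ce[i][1]+.5)/k-.5,st[i][4]/k/k) for i in range(1,n) if mn<=st[i][4]/k/k<=mx]
E
python3 - <<'E'
from h import *
S={n:np.load(f"pics/{n}0.npy",allow_pickle=True).item() for n in("scene","side")}
r=lambda x:np.round(x,1).tolist()
for n,roi in(("scene",(240,205,320,260)),("side",(215,190,300,260))):
    for col in("red","yel"): print(n,col,[r(b) for b in blobs(S[n],col,roi)])
for col in("green","gold"): print("side",col,[r(b) for b in blobs(S["side"],col,(285,300,320,340),.3)])
print("scene green",[r(b) for b in blobs(S["scene"],"green",(195,180,235,225),.5)])
print("spare",[r(b) for b in blobs(S["side"],"orange",(220,315,260,360),5)])
for n,roi in(("scene",(320,290,440,390)),("side",(185,168,255,212))):
    c=S[n];im=c["pixels"][roi[1]:roi[3],roi[0]:roi[2]]
    m=cv2.inRange(cv2.cvtColor(im,cv2.COLOR_RGB2HSV),(105,120,40),(125,255,255))
    cn=max(cv2.findContours(m,0,2)[0],key=cv2.contourArea)+np.array(roi[:2])
    a=cv2.approxPolyDP(cv2.convexHull(cn),4,True)[:,0]
    print(n,"tray",[(p.tolist(),np.round(plane(c,p,.045)[:2],3).tolist()) for p in a])
E
```

```text
scene red [[292.8, 226.0, 8.7], [302.4, 238.7, 22.1], [288.6, 246.7, 3.1]]
scene yel [[261.6, 226.8, 8.4], [278.0, 226.5, 10.6]]
side red [[295.5, 193.3, 63.4], [239.4, 229.0, 10.7], [231.8, 246.5, 10.0]]
side yel [[270.0, 211.5, 14.4], [254.7, 220.2, 13.6], [230.2, 243.1, 7.4], [232.4, 250.2, 9.0]]
side green [[300.2, 315.4, 21.3]]
side gold [[299.9, 307.7, 1.2], [304.2, 310.1, 2.4], [308.6, 312.5, 2.0], [291.7, 318.5, 2.1], [296.1, 321.0, 2.5], [300.4, 323.7, 2.1]]
scene green [[212.0, 196.0, 1.2]]
spare [[238.1, 341.1, 318.3]]
scene tray [([386, 293], [0.374, 0.241]), ([435, 334], [0.354, 0.384]), ([423, 351], [0.409, 0.403]), ([380, 386], [0.542, 0.422]), ([367, 389], [0.569, 0.414]), ([325, 338], [0.577, 0.275])]
side tray [([237, 171], [0.543, 0.39]), ([247, 194], [0.557, 0.24]), ([197, 210], [0.374, 0.189]), ([188, 180], [0.354, 0.37])]
```

```bash
python3 - <<'E'
from h import *
S={n:np.load(f"pics/{n}0.npy",allow_pickle=True).item() for n in("scene","side")}
a,b=S["scene"],S["side"]; P=[]
for n,u,v in(("old",(292.8,226),(239.4,229)),("mid",(278,226.5),(254.7,220.2)),("late",(261.6,226.8),(270,211.5))):
    p,e=tri(a,u,b,v);P.append(p);print(n,np.round(p,4),"gap",round(e,4))
P=np.array(P);d=P[2]-P[0];print("pitch",np.linalg.norm(np.diff(P,axis=0),axis=1),"pitch angle",np.degrees(np.arcsin(d[2]/np.linalg.norm(d))),"yaw",np.degrees(np.arctan2(d[1],d[0])))
print("new dot tri",tri(a,(212,196),b,(300.2,315.4)),"plane",plane(b,(300.2,315.4),.06))
A=np.mean([plane(b,p,.06) for p in((299.9,307.7),(304.2,310.1),(308.6,312.5))],0);B=np.mean([plane(b,p,.06) for p in((291.7,318.5),(296.1,321),(300.4,323.7))],0)
print("x axis",A-B,np.degrees(np.arctan2(*(A-B)[1::-1])),"mid",(A+B)/2)
print("spare approx",plane(b,(238.1,341.1),.035))
# stop tabs (yel) in side: on plane z guess; yaw consistent
yaw=np.arctan2(d[1],d[0]);L=R.from_euler("zy",[yaw,-np.radians(25)])
M=L.as_matrix();print("L axes",np.round(M,3))
o=P[0]-M[:,2]*.060;print("old underside",o,"late underside",P[2]-M[:,2]*.06)
# flag by ray to plane through lane centre line y=0
n=M[:,1]
for nm,c,u in(("flag side",b,(231.8,246.5)),):
    oo,dd=ray(c,u);t=np.dot(o-oo,n)/np.dot(dd,n);print(nm,np.round(M.T@(oo+t*dd-o),4))
for u in((230.2,243.1),(232.4,250.2)):
    oo,dd=ray(b,u);s=M[:,2];t=np.dot(o+s*.010-oo,s)/np.dot(dd,s);print("tab@z10",np.round(M.T@(oo+t*dd-o),4))
E
```

```text
old [ 0.4924 -0.0106  0.1171] gap 0.0002
mid [ 0.5399 -0.0062  0.1393] gap 0.0001
late [ 0.5876 -0.003   0.1617] gap 0.0018
pitch [0.05257382 0.05281739] pitch angle 25.05142592461236 yaw 4.600868896121947
new dot tri (array([ 0.60277702, -0.29928023,  0.05938659]), np.float64(0.0047735338358627505)) plane [ 0.60037467 -0.29888206  0.06      ]
x axis [ 2.92996078e-02  2.67239714e-02 -3.46944695e-17] 42.3677288454631 mid [ 0.60025405 -0.29916982  0.06      ]
spare approx [ 0.43570199 -0.32121665  0.035     ]
L axes [[ 0.903 -0.073 -0.423]
 [ 0.08   0.997 -0.   ]
 [ 0.421 -0.034  0.906]]
old underside [ 0.51780512 -0.01061195  0.06272987] late underside [ 0.61296801 -0.00295387  0.10735288]
flag side [-0.052  -0.      0.0132]
tab@z10 [-0.0546  0.0201  0.01  ]
tab@z10 [-0.0547 -0.0122  0.01  ]
```

```bash
cat >> h.py <<'E'
def laneR(yaw=np.radians(4.6),pitch=25.): return R.from_euler("zy",[yaw,-np.radians(pitch)])
DOWN=R.from_matrix(np.array([[-1,0,0],[0,1,0],[0,0,-1.]]))  # tool for unit frame: z down, y along unit y
def rel(p,Rt,s=None,p0=None,R0=None):
    s=s or arm.sense(); p0=s["eef_pos"] if p0 is None else np.array(p0); R0=R.from_rotvec(s["eef_rot"]) if R0 is None else R0
    t=R0.inv().apply(np.array(p)-p0)*100; r=(R0.inv()*Rt).as_rotvec()
    print("t",np.round(t,2),"r",np.round(r,3),"rows t",round(np.linalg.norm(t)/4.17,1),"rot",round(np.degrees(np.linalg.norm(r))/7.16,1))
E
python3 - <<'E'
from h import *
S={n:np.load(f"pics/{n}0.npy",allow_pickle=True).item() for n in("scene","side")}
print("bar +y end",tri(S["scene"],(268,211),S["side"],(280,135)),plane(S["scene"],(268,211),.345))
print("bar -y end",tri(S["scene"],(217,167),S["side"],(307,171)),plane(S["scene"],(217,167),.345))
Rt=laneR()*DOWN; M=laneR().as_matrix(); u=np.array([.5178,-.0106,.0627])
for s in(.14,.04): print(np.round(u+M[:,2]*s,4)); rel(u+M[:,2]*s,Rt)
print([x for x in dir(arm) if x[0]!="_"])
E
```

```text
bar +y end (array([0.64449774, 0.13181873, 0.33487212]), np.float64(0.002458577559061697)) [0.64894085 0.14259722 0.345     ]
bar -y end (array([ 0.67035967, -0.0589478 ,  0.33290591]), np.float64(0.0011471817403809728)) [ 0.67602122 -0.04203228  0.345     ]
[ 0.4586 -0.0106  0.1896]
t [-44.81 -57.64   3.5 ] r [-0.036 -0.437 -0.314] rows t 17.5 rot 4.3
[ 0.5009 -0.0106  0.099 ]
t [-48.91 -56.63  12.56] r [-0.036 -0.437 -0.314] rows t 18.2 rot 4.3
['PlanningError', 'sense', 'sign_off', 'tip_reach']
```

Request:
play_rows:
  plan:
    - {"tx":-42.3,"ty":-58.2,"tz":-1.9,"rx":-0.036,"ry":-0.437,"rz":-0.314,"grip":9.4}
    - {"tx":-42.3,"ty":-58.2,"tz":-1.9,"rx":-0.036,"ry":-0.437,"rz":-0.314,"grip":9.4}
    - {"tx":-42.3,"ty":-58.2,"tz":-1.9,"rx":-0.036,"ry":-0.437,"rz":-0.314,"grip":9.4}
    - {"tx":-42.3,"ty":-58.2,"tz":-1.9,"rx":-0.036,"ry":-0.437,"rz":-0.314,"grip":9.4}
    - {"tx":-42.3,"ty":-58.2,"tz":-1.9,"rx":-0.036,"ry":-0.437,"rz":-0.314,"grip":9.4}
    - {"tx":-42.3,"ty":-58.2,"tz":-1.9,"rx":-0.036,"ry":-0.437,"rz":-0.314,"grip":9.4}
    - {"tx":-42.3,"ty":-58.2,"tz":-1.9,"rx":-0.036,"ry":-0.437,"rz":-0.314,"grip":9.4}
    - {"tx":-42.3,"ty":-58.2,"tz":-1.9,"rx":-0.036,"ry":-0.437,"rz":-0.314,"grip":9.4}
    - {"tx":-42.3,"ty":-58.2,"tz":-1.9,"rx":-0.036,"ry":-0.437,"rz":-0.314,"grip":9.4}
    - {"tx":-42.3,"ty":-58.2,"tz":-1.9,"rx":-0.036,"ry":-0.437,"rz":-0.314,"grip":9.4}
    - {"tx":-42.3,"ty":-58.2,"tz":-1.9,"rx":-0.036,"ry":-0.437,"rz":-0.314,"grip":9.4}
    - {"tx":-42.3,"ty":-58.2,"tz":-1.9,"rx":-0.036,"ry":-0.437,"rz":-0.314,"grip":9.4}
    - {"tx":-42.3,"ty":-58.2,"tz":-1.9,"rx":-0.036,"ry":-0.437,"rz":-0.314,"grip":9.4}
    - {"tx":-42.3,"ty":-58.2,"tz":-1.9,"rx":-0.036,"ry":-0.437,"rz":-0.314,"grip":9.4}
    - {"tx":-42.3,"ty":-58.2,"tz":-1.9,"rx":-0.036,"ry":-0.437,"rz":-0.314,"grip":9.4}
    - {"tx":-42.3,"ty":-58.2,"tz":-1.9,"rx":-0.036,"ry":-0.437,"rz":-0.314,"grip":9.4}
    - {"tx":-42.3,"ty":-58.2,"tz":-1.9,"rx":-0.036,"ry":-0.437,"rz":-0.314,"grip":9.4}
    - {"tx":-42.3,"ty":-58.2,"tz":-1.9,"rx":-0.036,"ry":-0.437,"rz":-0.314,"grip":9.4}
    - {"tx":-42.3,"ty":-58.2,"tz":-1.9,"rx":-0.036,"ry":-0.437,"rz":-0.314,"grip":9.4}
    - {"tx":-42.3,"ty":-58.2,"tz":-1.9,"rx":-0.036,"ry":-0.437,"rz":-0.314,"grip":9.4}

```text
t: 1.82
eef_pos: [0.4328, -0.0103, 0.2434]
eef_rot: [-0.105, 2.703, -0.022]
force: [0.1, 0.5, 1.1]
width: 1.001
gripper_force: 0.0
```

```bash
python3 - <<'E'
from h import *
c=cam("wrist"); save(c,"pics/w1.png"); np.save("pics/w1.npy",c,allow_pickle=True)
s=arm.sense(); print(s["t"],s["eef_pos"],s["force"]); Rt=laneR()*DOWN; M=laneR().as_matrix(); u=np.array([.5178,-.0106,.0627])
for d in(.1,.04): rel(u+M[:,2]*d,Rt,s)
for col in("red","yel"):
  for b in blobs(c,col,(0,0,560,420),15,4000): print(col,np.round(b,1))
E
```

```text
1.8667 [ 0.43269887 -0.00944269  0.24339453] [ 0.70289936  0.20452634 -0.10573454]
t [-0.06 -0.13  9.97] r [ 0.001  0.    -0.001] rows t 2.4 rot 0.0
t [-0.06 -0.14 15.97] r [ 0.001  0.    -0.001] rows t 3.8 rot 0.0
red [278.7 146.6 133.3]
red [277.6 205.6 175. ]
yel [ 2.6 98.1 18.6]
yel [293.8 146.8  61.4]
yel [264.5 147.   71.1]
yel [362.9 180.3  22.7]
yel [376.5 180.3  20.7]
yel [390.3 180.3  21.9]
yel [360.4 220.3  19.7]
yel [373.6 220.3  18.9]
yel [386.9 220.4  19.2]
yel [277.8 255.  164.8]
yel [278.2 300.5 142.4]
yel [485.6 314.3 104.4]
yel [489.2 347.4 110.1]
```

View pics/w1.png

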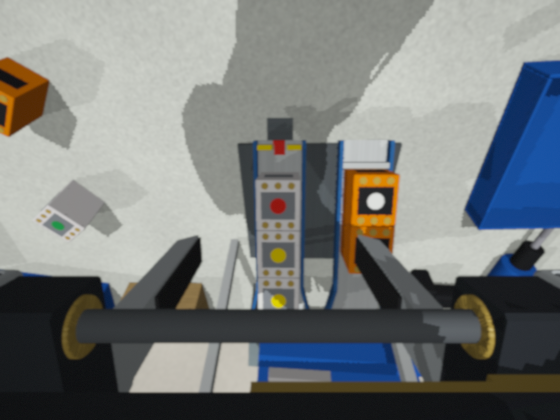

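The wrist view shows the row centred at column 278: red dot at (278,206), yellow dots at (278,255) and (278,300). The stop tabs are at row 147 with the flag at (279,147). The yaw looks right.

```bash
python3 - <<'E'
from h import *
c=np.load("pics/w1.npy",allow_pickle=True).item(); M=laneR().as_matrix(); u=np.array([.5178,-.0106,.0627])
def lp(uv,z):
    o,d=ray(c,uv);n=M[:,2];t=np.dot(u+n*z-o,n)/np.dot(d,n);return np.round(M.T@(o+t*d-u),4)
for uv,z in(((277.6,205.6),.06),((277.8,255),.06),((278.2,300.5),.06),((293.8,146.8),.016),((264.5,147),.016),((278.7,146.6),.014)): print(lp(uv,z))
im=cv2.cvtColor(c["pixels"],cv2.COLOR_RGB2HSV);v=c["pixels"][140:182,270].astype(int);print([(140+i,x.tolist()) for i,x in enumerate(v)][::1])
E
```

```text
[ 0.0012 -0.0006  0.06  ]
[ 0.0537 -0.0005  0.06  ]
[ 0.1061 -0.0002  0.06  ]
[-0.0536  0.0171  0.016 ]
[-0.0534 -0.0147  0.016 ]
[-0.0537  0.0007  0.014 ]
[(140, [93, 95, 95]), (141, [111, 113, 112]), (142, [116, 118, 115]), (143, [116, 115, 105]), (144, [124, 115, 74]), (145, [142, 128, 34]), (146, [152, 136, 9]), (147, [153, 137, 2]), (148, [153, 137, 14]), (149, [146, 132, 47]), (150, [131, 124, 86]), (151, [119, 120, 109]), (152, [117, 119, 118]), (153, [116, 118, 118]), (154, [116, 119, 118]), (155, [116, 119, 119]), (156, [117, 119, 119]), (157, [116, 119, 119]), (158, [116, 119, 119]), (159, [116, 119, 118]), (160, [116, 119, 118]), (161, [116, 119, 119]), (162, [117, 119, 119]), (163, [116, 119, 119]), (164, [116, 119, 119]), (165, [116, 120, 119]), (166, [116, 119, 118]), (167, [116, 119, 119]), (168, [116, 119, 119]), (169, [116, 119, 119]), (170, [116, 118, 118]), (171, [113, 115, 115]), (172, [108, 108, 108]), (173, [99, 99, 99]), (174, [84, 84, 85]), (175, [67, 69, 71]), (176, [70, 72, 73]), (177, [88, 88, 88]), (178, [103, 102, 102]), (179, [119, 118, 117]), (180, [141, 140, 139]), (181, [153, 152, 151])]
```

Request:
play_rows:
  plan:
    - {"tz":4.0,"ty":-0.1,"grip":9.4}
    - {"tz":8.0,"ty":-0.1,"grip":9.4}
    - {"tz":12.0,"ty":-0.1,"grip":9.4}
    - {"tz":14.0,"ty":-0.1,"grip":9.4}
    - {"tz":16.0,"ty":-0.1,"grip":9.4}
    - {"tz":16.0,"ty":-0.1,"grip":9.4}
    - {"tz":16.0,"ty":-0.1,"grip":4.0}
    - {"tz":16.0,"ty":-0.1,"grip":4.0}
    - {"tz":16.0,"ty":-0.1,"grip":4.0}
    - {"tz":16.0,"ty":-0.1,"grip":4.0}
    - {"tz":16.0,"ty":-0.1,"grip":4.0}
    - {"tz":16.0,"ty":-0.1,"grip":4.0}
    - {"tz":16.0,"ty":-0.1,"grip":4.0}

```text
validation failed for argument at $.pl...
```

Request:
play_rows:
  plan:
    - {"tx":0,"ty":-0.1,"tz":4,"rx":0,"ry":0,"rz":0,"grip":9.4}
    - {"tx":0,"ty":-0.1,"tz":8,"rx":0,"ry":0,"rz":0,"grip":9.4}
    - {"tx":0,"ty":-0.1,"tz":12,"rx":0,"ry":0,"rz":0,"grip":9.4}
    - {"tx":0,"ty":-0.1,"tz":14,"rx":0,"ry":0,"rz":0,"grip":9.4}
    - {"tx":0,"ty":-0.1,"tz":16,"rx":0,"ry":0,"rz":0,"grip":9.4}
    - {"tx":0,"ty":-0.1,"tz":16,"rx":0,"ry":0,"rz":0,"grip":9.4}
    - {"tx":0,"ty":-0.1,"tz":16,"rx":0,"ry":0,"rz":0,"grip":4}
    - {"tx":0,"ty":-0.1,"tz":16,"rx":0,"ry":0,"rz":0,"grip":4}
    - {"tx":0,"ty":-0.1,"tz":16,"rx":0,"ry":0,"rz":0,"grip":4}
    - {"tx":0,"ty":-0.1,"tz":16,"rx":0,"ry":0,"rz":0,"grip":4}
    - {"tx":0,"ty":-0.1,"tz":16,"rx":0,"ry":0,"rz":0,"grip":4}
    - {"tx":0,"ty":-0.1,"tz":16,"rx":0,"ry":0,"rz":0,"grip":4}
    - {"tx":0,"ty":-0.1,"tz":16,"rx":0,"ry":0,"rz":0,"grip":4}

```text
t: 2.95
eef_pos: [0.5005, -0.0096, 0.0973]
eef_rot: [-0.112, 2.704, -0.024]
force: [-1.9, 3.5, 3.8]
width: 0.537
gripper_force: 3.2
```

Request:
play_rows:
  plan:
    - {"tx":0,"ty":0,"tz":0,"rx":0,"ry":0,"rz":0,"grip":4}
    - {"tx":0,"ty":0,"tz":0,"rx":0,"ry":0,"rz":0,"grip":4}
    - {"tx":0,"ty":0,"tz":0,"rx":0,"ry":0,"rz":0,"grip":4}
    - {"tx":0,"ty":0,"tz":0,"rx":0,"ry":0,"rz":0,"grip":4}
    - {"tx":0,"ty":0,"tz":0,"rx":0,"ry":0,"rz":0,"grip":4}

```text
t: 3.37
eef_pos: [0.5006, -0.0099, 0.0987]
eef_rot: [-0.109, 2.703, -0.021]
force: [-0.1, 0.1, -2.0]
width: 0.476
gripper_force: 29.6
```

Request:
play_rows:
  plan:
    - {"tx":0.2,"ty":0,"tz":0,"rx":0,"ry":0,"rz":0,"grip":4}
    - {"tx":0.4,"ty":0,"tz":0,"rx":0,"ry":0,"rz":0,"grip":4}
    - {"tx":0.6,"ty":0,"tz":0,"rx":0,"ry":0,"rz":0,"grip":4}
    - {"tx":0.8,"ty":0,"tz":0,"rx":0,"ry":0,"rz":0,"grip":4}
    - {"tx":0.8,"ty":0,"tz":-0.5,"rx":0,"ry":0,"rz":0,"grip":4}
    - {"tx":0.8,"ty":0,"tz":-2,"rx":0,"ry":0,"rz":0,"grip":4}
    - {"tx":0.8,"ty":0,"tz":-4,"rx":0,"ry":0,"rz":0,"grip":4}
    - {"tx":0.8,"ty":0,"tz":-7,"rx":0,"ry":0,"rz":0,"grip":4}
    - {"tx":0.8,"ty":0,"tz":-10,"rx":0,"ry":0,"rz":0,"grip":4}
    - {"tx":0.8,"ty":0,"tz":-13,"rx":0,"ry":0,"rz":0,"grip":4}

```text
t: 4.2
eef_pos: [0.464, 0.0034, 0.1332]
eef_rot: [-0.118, 2.739, 0.032]
force: [0.6, 1.0, -3.5]
width: 0.467
gripper_force: 29.9
```

```bash
python3 - <<'E'
from h import *
s=arm.sense(); print(s["t"],s["eef_pos"],s["force"],s["width"],s["gripper_force"])
yaw=np.radians(10); Rt=R.from_euler("z",yaw)*DOWN
for z in(.23,.048): rel((.465,.325,z),Rt,s)
c=cam("scene"); save(c,"pics/s2.png")
import numpy as np
# tray: rim corners via blue mask, upper rim lines at z=.045
roi=(320,290,440,390);im=c["pixels"][roi[1]:roi[3],roi[0]:roi[2]]
m=cv2.inRange(cv2.cvtColor(im,cv2.COLOR_RGB2HSV),(105,120,40),(125,255,255))
cn=max(cv2.findContours(m,0,2)[0],key=cv2.contourArea)+np.array(roi[:2])
h=cv2.convexHull(cn)[:,0]; P=np.array([plane(c,p,.045)[:2] for p in h]).astype(np.float32)
print(cv2.minAreaRect(P))
E
```

```text
4.2 [0.46400329 0.00337376 0.13317704] [ 0.56649127  1.02712085 -3.53956252] 0.4672844735990188 29.901089072227478
t [-6.38 32.08 -7.63] r [-0.012  0.401 -0.087] rows t 8.1 rot 3.3
t [ 0.72 31.99  9.13] r [-0.012  0.401 -0.087] rows t 8.0 rot 3.3
((0.4704779386520386, 0.3314962387084961), (0.21805085241794586, 0.15955734252929688), 7.633467197418213)
```

```bash
python3 - <<'E'
from h import *
s=arm.sense(); print(s["t"],s["eef_pos"],s["eef_rot"],s["force"],np.round(s["joints"],3),np.round(s["qvel"],2))
c=cam("wrist");save(c,"pics/w2.png")
s=arm.sense();print(s["eef_pos"],np.round(s["joints"],3))
E
```

```text
4.25 [0.4634141  0.00397538 0.1349036 ] [-0.1175126   2.73660552  0.03262252] [-0.15822781 -2.49585774  1.05410019] [-0.598  0.004  0.44   2.462  0.076  0.274  1.429] [-0.14  0.06  0.24 -0.01 -0.37 -0.08  0.41]
[0.46417095 0.00328918 0.13415175] [-0.604  0.007  0.452  2.462  0.06   0.271  1.448]
```

View pics/w2.png

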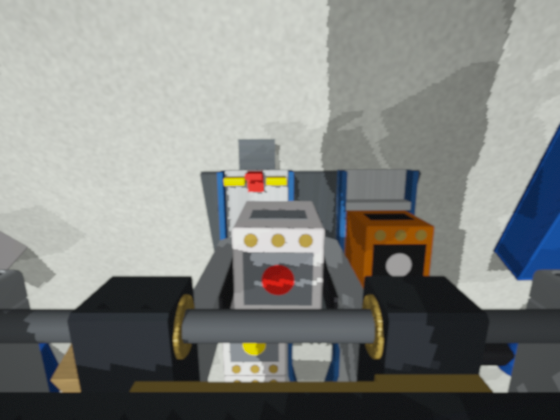

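The held unit (red dot at (278,280)) is clear of the floor, but joint 4 is at its limit. I'll go up with the tool nearer vertical to free the elbow.

```bash
python3 - <<'E'
from h import *
s=arm.sense(); rel((.475,.0,.20),R.from_euler("zy",[np.radians(4.6),-np.radians(12)])*DOWN,s)
rel((.48,.0,.27),R.from_euler("z",np.radians(4.6))*DOWN,s)
M=laneR().as_matrix();print(M.T@(s["eef_pos"]-np.array([.5178,-.0106,.0627])))
E
```

```text
t [-3.55 -0.37 -5.65] r [0.026 0.194 0.   ] rows t 1.6 rot 1.6
t [ -6.76  -0.36 -11.89] r [0.009 0.403 0.004] rows t 3.3 rot 3.2
[-0.01723442  0.01532071  0.08742189]
```

Request:
play_rows:
  plan:
    - {"tx":-1,"ty":-0.1,"tz":-2,"rx":0.01,"ry":0.07,"rz":0,"grip":4}
    - {"tx":-2,"ty":-0.2,"tz":-4,"rx":0.02,"ry":0.14,"rz":0,"grip":4}
    - {"tx":-3.5,"ty":-0.4,"tz":-5.6,"rx":0.02,"ry":0.194,"rz":0,"grip":4}
    - {"tx":-5,"ty":-0.4,"tz":-8.5,"rx":0.01,"ry":0.3,"rz":0,"grip":4}
    - {"tx":-6.8,"ty":-0.4,"tz":-11.9,"rx":0.01,"ry":0.4,"rz":0,"grip":4}
    - {"tx":-6.8,"ty":-0.4,"tz":-11.9,"rx":0.01,"ry":0.4,"rz":0,"grip":4}
    - {"tx":-6.8,"ty":-0.4,"tz":-11.9,"rx":0.01,"ry":0.4,"rz":0,"grip":4}

```text
t: 4.88
eef_pos: [0.4836, 0.0013, 0.2702]
eef_rot: [-0.137, 3.136, 0.001]
force: [-0.3, -0.3, -2.8]
width: 0.47
gripper_force: 29.9
```

```bash
python3 - <<'E'
from h import *
s=arm.sense(); print(s["t"],s["eef_pos"],s["force"],s["width"],np.round(s["joints"],2))
Rt=R.from_euler("z",np.radians(8))*DOWN
for z in(.2,.05,.044): rel((.468,.330,z),Rt,s)
E
```

```text
4.8833 [0.48356467 0.00134304 0.27018704] [-0.26737035 -0.27867779 -2.8123553 ] 0.4696582228418498 [-0.61  0.05  0.5   1.99 -0.03  1.1   1.56]
t [-1.29 32.87  7.05] r [ 0.001  0.003 -0.053] rows t 8.1 rot 0.4
t [-1.24 32.86 22.05] r [ 0.001  0.003 -0.053] rows t 9.5 rot 0.4
t [-1.24 32.86 22.65] r [ 0.001  0.003 -0.053] rows t 9.6 rot 0.4
```

Request:
play_rows:
  plan:
    - {"tx":-1.3,"ty":32.9,"tz":0,"rx":0,"ry":0,"rz":-0.05,"grip":4}
    - {"tx":-1.3,"ty":32.9,"tz":0,"rx":0,"ry":0,"rz":-0.05,"grip":4}
    - {"tx":-1.3,"ty":32.9,"tz":0,"rx":0,"ry":0,"rz":-0.05,"grip":4}
    - {"tx":-1.3,"ty":32.9,"tz":0,"rx":0,"ry":0,"rz":-0.05,"grip":4}
    - {"tx":-1.3,"ty":32.9,"tz":0,"rx":0,"ry":0,"rz":-0.05,"grip":4}
    - {"tx":-1.3,"ty":32.9,"tz":0,"rx":0,"ry":0,"rz":-0.05,"grip":4}
    - {"tx":-1.3,"ty":32.9,"tz":0,"rx":0,"ry":0,"rz":-0.05,"grip":4}
    - {"tx":-1.3,"ty":32.9,"tz":0,"rx":0,"ry":0,"rz":-0.05,"grip":4}
    - {"tx":-1.3,"ty":32.9,"tz":4,"rx":0,"ry":0,"rz":-0.05,"grip":4}
    - {"tx":-1.3,"ty":32.9,"tz":8,"rx":0,"ry":0,"rz":-0.05,"grip":4}
    - {"tx":-1.3,"ty":32.9,"tz":12,"rx":0,"ry":0,"rz":-0.05,"grip":4}
    - {"tx":-1.3,"ty":32.9,"tz":16,"rx":0,"ry":0,"rz":-0.05,"grip":4}
    - {"tx":-1.3,"ty":32.9,"tz":19,"rx":0,"ry":0,"rz":-0.05,"grip":4}
    - {"tx":-1.3,"ty":32.9,"tz":21,"rx":0,"ry":0,"rz":-0.05,"grip":4}
    - {"tx":-1.3,"ty":32.9,"tz":21.7,"rx":0,"ry":0,"rz":-0.05,"grip":4}
    - {"tx":-1.3,"ty":32.9,"tz":22.2,"rx":0,"ry":0,"rz":-0.05,"grip":4}
    - {"tx":-1.3,"ty":32.9,"tz":22.2,"rx":0,"ry":0,"rz":-0.05,"grip":4}
    - {"tx":-1.3,"ty":32.9,"tz":22.2,"rx":0,"ry":0,"rz":-0.05,"grip":4}

```text
t: 6.38
eef_pos: [0.4664, 0.3286, 0.0467]
eef_rot: [-0.212, 3.132, -0.003]
force: [0.7, 0.0, -1.8]
width: 0.467
gripper_force: 29.9
```

```bash
python3 - <<'E'
from h import *
c=cam("side");save(c,"pics/side3.png");c=cam("scene")
s=arm.sense(); print(s["t"],s["eef_pos"],s["force"],s["width"],np.round(s["joints"],2))
a=cv2.imread("pics/side3.png")[150:230,170:290]; b=cv2.cvtColor(c["pixels"],cv2.COLOR_RGB2BGR)[260:400,300:450]
D=np.zeros((400,800,3),np.uint8);D[:267,:400]=cv2.resize(a,(400,267));D[:373,400:]=cv2.resize(b,(400,373));cv2.imwrite("pics/crop3.png",D)
E
```

```text
6.4833 [0.46669791 0.32880794 0.047218  ] [-0.20782543  0.79733012 -2.18964898] 0.4681101013004296 [-0.89  0.49  0.2   1.99 -0.15  0.68  1.11]
```

View pics/crop3.png

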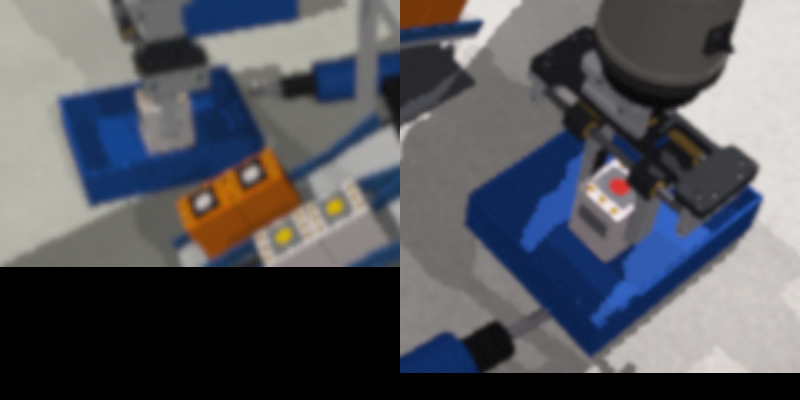

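The unit is upright near the tray's middle. I'll feel down the last 3 mm, then release.

Request:
play_rows:
  plan:
    - {"tx":0,"ty":0,"tz":0.1,"rx":0,"ry":0,"rz":0,"grip":4}
    - {"tx":0,"ty":0,"tz":0.2,"rx":0,"ry":0,"rz":0,"grip":4}
    - {"tx":0,"ty":0,"tz":0.25,"rx":0,"ry":0,"rz":0,"grip":4}
    - {"tx":0,"ty":0,"tz":0.25,"rx":0,"ry":0,"rz":0,"grip":4}

```text
t: 6.82
eef_pos: [0.4661, 0.3284, 0.0436]
eef_rot: [-0.212, 3.133, -0.004]
force: [-1.6, 0.3, -3.2]
width: 0.468
gripper_force: 29.9
```

Request:
play_rows:
  plan:
    - {"tx":0,"ty":0,"tz":0.07,"rx":0,"ry":0,"rz":0,"grip":4}
    - {"tx":0,"ty":0,"tz":0.07,"rx":0,"ry":0,"rz":0,"grip":4}
    - {"tx":0,"ty":0,"tz":0.07,"rx":0,"ry":0,"rz":0,"grip":4}

```text
t: 7.07
eef_pos: [0.4663, 0.3286, 0.0431]
eef_rot: [-0.212, 3.133, -0.004]
force: [0.1, 0.8, 4.1]
width: 0.465
gripper_force: 30.0
```

```bash
python3 - <<'E'
from h import *
s=arm.sense(); Rt=R.from_euler("z",np.radians(42.4))*DOWN; Rm=R.from_euler("z",np.radians(8))*DOWN
rel((.466,.328,.26),Rm,s);rel((.46,-.12,.26),Rm,s)
rel((.6,-.299,.22),Rt,s)
E
```

```text
t [ 1.000e-02 -1.100e-01 -2.169e+01] r [-0.002  0.001 -0.005] rows t 5.2 rot 0.0
t [  6.64 -44.42 -21.59] r [-0.002  0.001 -0.005] rows t 12.0 rot 0.0
t [ -4.82 -64.03 -17.53] r [-0.003  0.    -0.605] rows t 16.0 rot 4.8
```

Request:
play_rows:
  plan:
    - {"tx":0,"ty":0,"tz":0,"rx":0,"ry":0,"rz":0,"grip":7.2}
    - {"tx":0,"ty":0,"tz":0,"rx":0,"ry":0,"rz":0,"grip":7.2}
    - {"tx":0,"ty":0,"tz":0,"rx":0,"ry":0,"rz":0,"grip":7.2}
    - {"tx":0,"ty":0,"tz":0,"rx":0,"ry":0,"rz":0,"grip":7.2}
    - {"tx":0,"ty":0,"tz":-1,"rx":0,"ry":0,"rz":0,"grip":7.2}
    - {"tx":0,"ty":0,"tz":-3,"rx":0,"ry":0,"rz":0,"grip":7.2}
    - {"tx":0,"ty":0,"tz":-6,"rx":0,"ry":0,"rz":0,"grip":7.2}
    - {"tx":0,"ty":0,"tz":-10,"rx":0,"ry":0,"rz":0,"grip":7.2}
    - {"tx":0,"ty":0,"tz":-14,"rx":0,"ry":0,"rz":0,"grip":9}
    - {"tx":0,"ty":0,"tz":-18,"rx":0,"ry":0,"rz":0,"grip":9}
    - {"tx":0,"ty":0,"tz":-21.7,"rx":0,"ry":0,"rz":0,"grip":9}

```text
t: 7.98
eef_pos: [0.4657, 0.3285, 0.2631]
eef_rot: [-0.211, 3.133, -0.003]
force: [0.5, 0.3, 0.4]
width: 0.937
gripper_force: 0.0
```

```bash
python3 - <<'E'
from h import *
c=cam("scene"); s=arm.sense(); print(s["t"],s["eef_pos"])
for b in blobs(c,"red",(340,290,430,380),5): print(np.round(b,1),plane(c,b[:2],.064))
Rt=R.from_euler("z",np.radians(42.4))*DOWN; Rm=R.from_euler("z",np.radians(8))*DOWN
rel((.46,-.12,.26),Rm,s)
rel((.6,-.299,.22),Rt,s)
E
```

```text
8.0333 [0.46796068 0.33005077 0.27004132]
[381.5 330.6  26.5] [0.4653283  0.32875591 0.064     ]
t [  6.82 -44.5    0.82] r [ 0.003  0.008 -0.005] rows t 10.8 rot 0.1
t [ -4.63 -64.12   4.86] r [ 0.     0.009 -0.606] rows t 15.5 rot 4.8
```

Request:
play_rows:
  plan:
    - {"tx":7,"ty":-44.5,"tz":0.8,"rx":0,"ry":0,"rz":0,"grip":9}
    - {"tx":7,"ty":-44.5,"tz":0.8,"rx":0,"ry":0,"rz":0,"grip":9}
    - {"tx":7,"ty":-44.5,"tz":0.8,"rx":0,"ry":0,"rz":0,"grip":9}
    - {"tx":7,"ty":-44.5,"tz":0.8,"rx":0,"ry":0,"rz":0,"grip":9}
    - {"tx":7,"ty":-44.5,"tz":0.8,"rx":0,"ry":0,"rz":0,"grip":9}
    - {"tx":7,"ty":-44.5,"tz":0.8,"rx":0,"ry":0,"rz":0,"grip":9}
    - {"tx":7,"ty":-44.5,"tz":0.8,"rx":0,"ry":0,"rz":0,"grip":9}
    - {"tx":7,"ty":-44.5,"tz":0.8,"rx":0,"ry":0,"rz":0,"grip":9}
    - {"tx":7,"ty":-44.5,"tz":0.8,"rx":0,"ry":0,"rz":0,"grip":9}
    - {"tx":7,"ty":-44.5,"tz":0.8,"rx":0,"ry":0,"rz":0,"grip":9}
    - {"tx":7,"ty":-44.5,"tz":0.8,"rx":0,"ry":0,"rz":0,"grip":9}
    - {"tx":-4.6,"ty":-64.1,"tz":4.8,"rx":0,"ry":0,"rz":-0.605,"grip":9}
    - {"tx":-4.6,"ty":-64.1,"tz":4.8,"rx":0,"ry":0,"rz":-0.605,"grip":9}
    - {"tx":-4.6,"ty":-64.1,"tz":4.8,"rx":0,"ry":0,"rz":-0.605,"grip":9}
    - {"tx":-4.6,"ty":-64.1,"tz":4.8,"rx":0,"ry":0,"rz":-0.605,"grip":9}
    - {"tx":-4.6,"ty":-64.1,"tz":4.8,"rx":0,"ry":0,"rz":-0.605,"grip":9}
    - {"tx":-4.6,"ty":-64.1,"tz":4.8,"rx":0,"ry":0,"rz":-0.605,"grip":9}
    - {"tx":-4.6,"ty":-64.1,"tz":4.8,"rx":0,"ry":0,"rz":-0.605,"grip":9}
    - {"tx":-4.6,"ty":-64.1,"tz":4.8,"rx":0,"ry":0,"rz":-0.605,"grip":9}

```text
t: 9.62
eef_pos: [0.5884, -0.2874, 0.2151]
eef_rot: [1.113, -2.931, 0.005]
force: [0.7, 0.5, -0.9]
width: 0.953
gripper_force: 0.0
```

```bash
python3 - <<'E'
from h import *
c=cam("wrist"); save(c,"pics/w4.png"); s=arm.sense(); print(s["t"],s["eef_pos"],np.round(s["joints"],2))
Rt=R.from_euler("z",np.radians(42.4))*DOWN
for b in blobs(c,"green",(0,0,560,420),20): print("green",np.round(b,1),plane(c,b[:2],.06))
g=[plane(c,b[:2],.06) for b in blobs(c,"gold",(0,0,560,420),8,80)]; g=[p for p in g if np.hypot(p[0]-.6,p[1]+.299)<.04]
print(np.round(g,4)); 
if g: print(cv2.minAreaRect(np.array(g)[:,:2].astype(np.float32)*1000))
rel((.6,-.299,.04),Rt,s)
E
```

```text
9.6667 [ 0.58890836 -0.29168606  0.21467902] [ 0.22  0.41  0.19  1.66 -0.08  1.08  2.72]
green [261.2 203.3 165. ] [ 0.60153013 -0.29995062  0.06      ]
[[ 0.5778 -0.304   0.06  ]
 [ 0.5955 -0.3231  0.06  ]
 [ 0.5867 -0.3136  0.06  ]
 [ 0.6249 -0.296   0.06  ]
 [ 0.6161 -0.2865  0.06  ]
 [ 0.6073 -0.2768  0.06  ]]
((601.3875732421875, -299.9886474609375), (40.045753479003906, 26.07905387878418), 42.65054702758789)
t [-0.47 -1.25 17.47] r [-0.002 -0.007 -0.017] rows t 4.2 rot 0.1
```

The green dot is at wrist pixel (261,203), which puts the new unit at (0.6013, -0.3000), yaw 42.5°. Now down to grasp it.

Request:
play_rows:
  plan:
    - {"tx":-0.5,"ty":-1.4,"tz":2,"rx":0,"ry":0,"rz":0,"grip":9}
    - {"tx":-0.5,"ty":-1.4,"tz":6,"rx":0,"ry":0,"rz":0,"grip":9}
    - {"tx":-0.5,"ty":-1.4,"tz":10,"rx":0,"ry":0,"rz":0,"grip":9}
    - {"tx":-0.5,"ty":-1.4,"tz":13.5,"rx":0,"ry":0,"rz":0,"grip":9}
    - {"tx":-0.5,"ty":-1.4,"tz":16,"rx":0,"ry":0,"rz":0,"grip":9}
    - {"tx":-0.5,"ty":-1.4,"tz":17.4,"rx":0,"ry":0,"rz":0,"grip":9}
    - {"tx":-0.5,"ty":-1.4,"tz":17.4,"rx":0,"ry":0,"rz":0,"grip":9}
    - {"tx":-0.5,"ty":-1.4,"tz":17.4,"rx":0,"ry":0,"rz":0,"grip":4}
    - {"tx":-0.5,"ty":-1.4,"tz":17.4,"rx":0,"ry":0,"rz":0,"grip":4}
    - {"tx":-0.5,"ty":-1.4,"tz":17.4,"rx":0,"ry":0,"rz":0,"grip":4}
    - {"tx":-0.5,"ty":-1.4,"tz":17.4,"rx":0,"ry":0,"rz":0,"grip":4}
    - {"tx":-0.5,"ty":-1.4,"tz":17.4,"rx":0,"ry":0,"rz":0,"grip":4}
    - {"tx":-0.5,"ty":-1.4,"tz":17.4,"rx":0,"ry":0,"rz":0,"grip":4}
    - {"tx":-0.5,"ty":-1.4,"tz":17.4,"rx":0,"ry":0,"rz":0,"grip":4}
    - {"tx":-0.5,"ty":-1.4,"tz":17.4,"rx":0,"ry":0,"rz":0,"grip":4}
    - {"tx":-0.5,"ty":-1.4,"tz":17.4,"rx":0,"ry":0,"rz":0,"grip":4}
    - {"tx":-0.5,"ty":-1.4,"tz":17.4,"rx":0,"ry":0,"rz":0,"grip":4}

```text
t: 11.08
eef_pos: [0.6006, -0.2957, 0.0416]
eef_rot: [1.109, -2.933, 0.007]
force: [0.1, -0.9, 5.7]
width: 0.468
gripper_force: 30.0
```

```bash
python3 - <<'E'
from h import *
s=arm.sense(); print(s["t"],s["eef_pos"],s["eef_rot"],s["force"],np.round(s["joints"],3))
# row: re-check late from scene/side
a,b=cam("scene"),cam("side")
A=sorted(blobs(a,"yel",(240,205,320,260),5));B=sorted(blobs(b,"yel",(240,190,300,240),5))
print(np.round(A,1).tolist(),np.round(B,1).tolist())
for x,y in((A[-1],B[0]),(A[0],B[-1])): print(tri(a,x[:2],b,y[:2]))
E
```

```text
11.0833 [ 0.60055344 -0.2957214   0.04155746] [ 1.10929239 -2.93293147  0.00690227] [ 0.07401484 -0.8668315   5.71575345] [ 0.276  0.615  0.113  1.752 -0.082  0.78   2.721]
[[296.0, 237.5, 11.4]] []Traceback (most recent call last):
  File "<stdin>", line 7, in <module>
IndexError: list index out of range
```

```bash
cat >> h.py <<'E'
U=np.array([.5178,-.0106,.0627])
def lane(p): return U+laneR().as_matrix()@np.array(p)
def inlane(p): return laneR().as_matrix().T@(np.array(p)-U)
E
python3 - <<'E'
from h import *
s=arm.sense(); Rt=laneR()*DOWN
for p in((.59,-.28,.2),(.50,-.15,.30)): rel(p,R.from_rotvec(s["eef_rot"]) if p[0]==.59 else Rt,s)
print(lane((.165,0,.145)));rel(lane((.165,0,.145)),Rt,s)
E
```

```text
t [ -0.13   1.84 -15.85] r [0. 0. 0.] rows t 3.8 rot 0.0
t [ -1.92  17.52 -25.9 ] r [ 0.169 -0.415  0.634] rows t 7.5 rot 6.2
[0.60557945 0.00263282 0.26362203]
t [-19.96  21.99 -22.4 ] r [ 0.169 -0.415  0.634] rows t 8.9 rot 6.2
```

Request:
play_rows:
  plan:
    - {"tx":0,"ty":0,"tz":-2,"rx":0,"ry":0,"rz":0,"grip":4}
    - {"tx":0,"ty":0.5,"tz":-6,"rx":0,"ry":0,"rz":0,"grip":4}
    - {"tx":0,"ty":1,"tz":-10,"rx":0,"ry":0,"rz":0,"grip":4}
    - {"tx":0,"ty":2,"tz":-14,"rx":0,"ry":0,"rz":0,"grip":4}
    - {"tx":-0.5,"ty":6,"tz":-17,"rx":0.042,"ry":-0.104,"rz":0.158,"grip":4}
    - {"tx":-1,"ty":10,"tz":-20,"rx":0.085,"ry":-0.207,"rz":0.317,"grip":4}
    - {"tx":-1.5,"ty":14,"tz":-23,"rx":0.127,"ry":-0.31,"rz":0.475,"grip":4}
    - {"tx":-1.9,"ty":17.5,"tz":-25.9,"rx":0.169,"ry":-0.415,"rz":0.634,"grip":4}
    - {"tx":-1.9,"ty":17.5,"tz":-25.9,"rx":0.169,"ry":-0.415,"rz":0.634,"grip":4}
    - {"tx":-1.9,"ty":17.5,"tz":-25.9,"rx":0.169,"ry":-0.415,"rz":0.634,"grip":4}
    - {"tx":-1.9,"ty":17.5,"tz":-25.9,"rx":0.169,"ry":-0.415,"rz":0.634,"grip":4}

```text
t: 12.1
eef_pos: [0.4979, -0.1491, 0.3005]
eef_rot: [-0.102, 2.699, -0.022]
force: [0.8, -1.0, -3.3]
width: 0.472
gripper_force: 30.0
```

```bash
python3 - <<'E'
from h import *
s=arm.sense(); print(s["t"],s["eef_pos"],s["force"],np.round(s["joints"],2),s["width"]); Rt=laneR()*DOWN
rel(lane((.165,0,.145)),Rt,s);rel(lane((.165,0,.20)),Rt,s)
c=cam("wrist");save(c,"pics/w5.png")
E
```

```text
12.1 [ 0.49793249 -0.14911063  0.30046381] [ 0.79473009 -1.00890938 -3.33650943] [ 0.13 -0.13  0.09  2.16 -0.13  0.68  1.96] 0.4719741581612251
t [-9.28 14.51  7.93] r [ 0.     0.004 -0.005] rows t 4.5 rot 0.1
t [-9.3  14.52  2.43] r [ 0.     0.004 -0.005] rows t 4.2 rot 0.1
```

Request:
play_rows:
  plan:
    - {"tx":0,"ty":4,"tz":0.5,"rx":0,"ry":0,"rz":0,"grip":4}
    - {"tx":0,"ty":8,"tz":1,"rx":0,"ry":0,"rz":0,"grip":4}
    - {"tx":-1,"ty":12,"tz":1.5,"rx":0,"ry":0,"rz":0,"grip":4}
    - {"tx":-4,"ty":14.5,"tz":2,"rx":0,"ry":0,"rz":0,"grip":4}
    - {"tx":-7,"ty":14.5,"tz":4,"rx":0,"ry":0,"rz":0,"grip":4}
    - {"tx":-9.3,"ty":14.5,"tz":7,"rx":0,"ry":0,"rz":0,"grip":4}
    - {"tx":-9.3,"ty":14.5,"tz":8,"rx":0,"ry":0,"rz":0,"grip":4}
    - {"tx":-9.3,"ty":14.5,"tz":8,"rx":0,"ry":0,"rz":0,"grip":4}

```text
t: 12.82
eef_pos: [0.6077, 0.0015, 0.2568]
eef_rot: [-0.112, 2.712, -0.023]
force: [-1.0, 0.5, -3.2]
width: 0.466
gripper_force: 30.0
```

```bash
python3 - <<'E'
from h import *
cs={n:cam(n) for n in("scene","side","wrist")}
for n,c in cs.items(): np.save(f"pics/{n}6.npy",c,allow_pickle=True); save(c,f"pics/{n}6.png")
s=arm.sense(); print(s["t"],s["eef_pos"],inlane(s["eef_pos"]),s["force"],np.round(s["joints"],2)); Rt=laneR()*DOWN
for z in(.06,.0435): rel(lane((.165,0,z)),Rt,s)
A=cs["scene"]["pixels"][150:290,190:350];B=cs["side"]["pixels"][110:270,200:360];W=cs["wrist"]["pixels"]
D=np.zeros((600,800,3),np.uint8);D[:300,:343]=cv2.resize(A,(343,300));D[:400,400:]=cv2.resize(B,(400,400));D[300:,:400]=cv2.resize(W,(400,300))
cv2.imwrite("pics/crop6.png",D[:,:,::-1])
E
```

```text
12.9667 [0.60672196 0.00134272 0.26085199] [ 0.16476177 -0.0012751   0.14200665] [-0.49992065  0.117912   -3.35261842] [ 0.04  0.08 -0.2   2.05  0.14  0.59  1.41]
t [-0.05  0.12  8.2 ] r [ 0.001 -0.003  0.   ] rows t 2.0 rot 0.0
t [-0.06  0.12  9.85] r [ 0.001 -0.003  0.   ] rows t 2.4 rot 0.0
```

View pics/crop6.png

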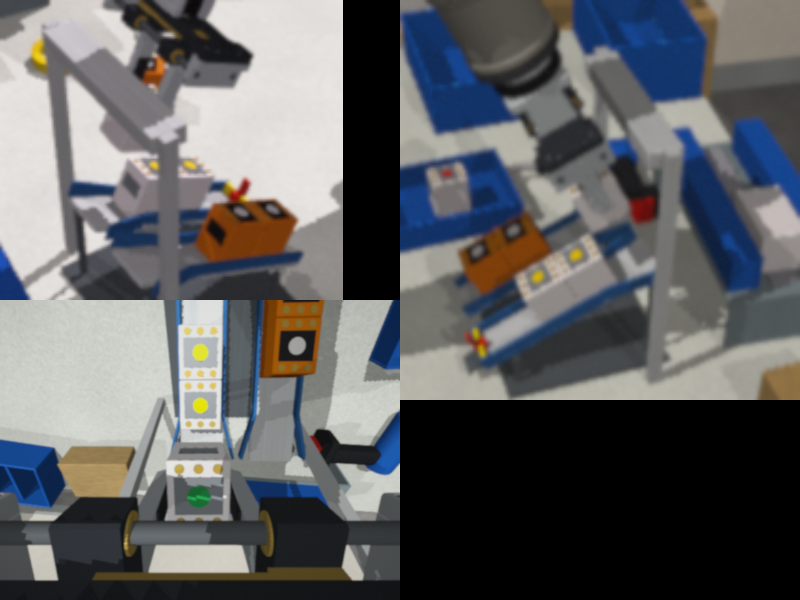

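The new unit hovers in line with the lane, well in front of the bar. Mid and late (yellow dots, wrist ~(280,73) and (280,147)) are still together. I'll verify their lane x, then lower.

```bash
python3 - <<'E'
from h import *
c=np.load("pics/wrist6.npy",allow_pickle=True).item(); M=laneR().as_matrix()
for b in blobs(c,"yel",(250,40,310,180),60):
    o,d=ray(c,b[:2]);n=M[:,2];t=np.dot(U+n*.06-o,n)/np.dot(d,n);print(np.round(b,1),np.round(inlane(o+t*d),4))
for b in blobs(c,"green",(220,230,330,310),60):
    o,d=ray(c,b[:2]);n=M[:,2];t=np.dot(U+n*(.06+.1005)-o,n)/np.dot(d,n);print("new",np.round(b,1),np.round(inlane(o+t*d),4))
E
```

```text
[280.1  73.1 348.1] [ 0.0531 -0.0005  0.06  ]
[280.1 147.2 305.2] [ 0.1056 -0.0003  0.06  ]
new [277.8 275.3 747.8] [ 0.1625 -0.0021  0.1605]
```

Request:
play_rows:
  plan:
    - {"tx":0,"ty":0.1,"tz":3,"rx":0,"ry":0,"rz":0,"grip":4}
    - {"tx":0,"ty":0.1,"tz":4,"rx":0,"ry":0,"rz":0,"grip":4}
    - {"tx":0,"ty":0.1,"tz":4,"rx":0,"ry":0,"rz":0,"grip":4}

```text
t: 13.22
eef_pos: [0.623, 0.0026, 0.2235]
eef_rot: [-0.109, 2.707, -0.023]
force: [-1.6, 0.3, -3.1]
width: 0.466
gripper_force: 30.0
```

Request:
play_rows:
  plan:
    - {"tx":0,"ty":0,"tz":2.5,"rx":0,"ry":0,"rz":0,"grip":4}
    - {"tx":0,"ty":0,"tz":4,"rx":0,"ry":0,"rz":0,"grip":4}
    - {"tx":0,"ty":0,"tz":5,"rx":0,"ry":0,"rz":0,"grip":4}
    - {"tx":0,"ty":0,"tz":5.4,"rx":0,"ry":0,"rz":0,"grip":4}
    - {"tx":0,"ty":0,"tz":5.4,"rx":0,"ry":0,"rz":0,"grip":4}
    - {"tx":0,"ty":0,"tz":5.4,"rx":0,"ry":0,"rz":0,"grip":4}

```text
t: 13.72
eef_pos: [0.6467, 0.003, 0.1772]
eef_rot: [-0.108, 2.703, -0.023]
force: [-0.6, 0.0, -2.0]
width: 0.464
gripper_force: 30.0
```

```bash
python3 - <<'E'
from h import *
s=arm.sense(); print(s["t"],inlane(s["eef_pos"]),laneR().inv().apply(s["force"]),np.round(s["joints"],2)); rel(lane((.165,0,.0415)),laneR()*DOWN,s)
E
```

```text
13.7167 [0.16580332 0.00025453 0.04932185] [-1.4038775   0.14466685 -1.50818041] [ 0.01  0.24 -0.16  2.06  0.24  0.42  1.31]
t [ 0.08 -0.03  0.78] r [ 0.001 -0.    -0.   ] rows t 0.2 rot 0.0
```

Request:
play_rows:
  plan:
    - {"tx":0,"ty":0,"tz":0.3,"rx":0,"ry":0,"rz":0,"grip":4}
    - {"tx":0,"ty":0,"tz":0.5,"rx":0,"ry":0,"rz":0,"grip":4}
    - {"tx":0,"ty":0,"tz":0.6,"rx":0,"ry":0,"rz":0,"grip":4}
    - {"tx":0,"ty":0,"tz":0.6,"rx":0,"ry":0,"rz":0,"grip":4}
    - {"tx":0,"ty":0,"tz":0.6,"rx":0,"ry":0,"rz":0,"grip":4}

```text
t: 14.13
eef_pos: [0.6493, 0.0029, 0.1711]
eef_rot: [-0.108, 2.704, -0.023]
force: [-0.2, -0.4, -1.9]
width: 0.469
gripper_force: 30.0
```

Request:
play_rows:
  plan:
    - {"tx":0,"ty":0,"tz":0.07,"rx":0,"ry":0,"rz":0,"grip":4}
    - {"tx":0,"ty":0,"tz":0.07,"rx":0,"ry":0,"rz":0,"grip":4}
    - {"tx":0,"ty":0,"tz":0.07,"rx":0,"ry":0,"rz":0,"grip":4}

```text
t: 14.38
eef_pos: [0.6496, 0.0029, 0.171]
eef_rot: [-0.108, 2.703, -0.023]
force: [-8.4, -1.1, 9.2]
width: 0.467
gripper_force: 30.0
```

Floor contact felt (about 12 N normal). I'll ease up about 1.3 mm and slide down the slope, pushing the row slowly.

Request:
play_rows:
  plan:
    - {"tx":0,"ty":0,"tz":-0.13,"rx":0,"ry":0,"rz":0,"grip":4}
    - {"tx":0.2,"ty":0,"tz":-0.13,"rx":0,"ry":0,"rz":0,"grip":4}
    - {"tx":0.4,"ty":0,"tz":-0.13,"rx":0,"ry":0,"rz":0,"grip":4}
    - {"tx":0.6,"ty":0,"tz":-0.13,"rx":0,"ry":0,"rz":0,"grip":4}
    - {"tx":0.9,"ty":0,"tz":-0.13,"rx":0,"ry":0,"rz":0,"grip":4}
    - {"tx":1.2,"ty":0,"tz":-0.13,"rx":0,"ry":0,"rz":0,"grip":4}
    - {"tx":1.5,"ty":0,"tz":-0.13,"rx":0,"ry":0,"rz":0,"grip":4}
    - {"tx":1.8,"ty":0,"tz":-0.13,"rx":0,"ry":0,"rz":0,"grip":4}
    - {"tx":2.1,"ty":0,"tz":-0.13,"rx":0,"ry":0,"rz":0,"grip":4}
    - {"tx":2.4,"ty":0,"tz":-0.13,"rx":0,"ry":0,"rz":0,"grip":4}
    - {"tx":2.7,"ty":0,"tz":-0.13,"rx":0,"ry":0,"rz":0,"grip":4}
    - {"tx":3,"ty":0,"tz":-0.13,"rx":0,"ry":0,"rz":0,"grip":4}
    - {"tx":3.3,"ty":0,"tz":-0.13,"rx":0,"ry":0,"rz":0,"grip":4}
    - {"tx":3.6,"ty":0,"tz":-0.13,"rx":0,"ry":0,"rz":0,"grip":4}
    - {"tx":3.9,"ty":0,"tz":-0.13,"rx":0,"ry":0,"rz":0,"grip":4}
    - {"tx":4.2,"ty":0,"tz":-0.13,"rx":0,"ry":0,"rz":0,"grip":4}
    - {"tx":4.5,"ty":0,"tz":-0.13,"rx":0,"ry":0,"rz":0,"grip":4}
    - {"tx":4.7,"ty":0,"tz":-0.13,"rx":0,"ry":0,"rz":0,"grip":4}
    - {"tx":4.9,"ty":0,"tz":-0.13,"rx":0,"ry":0,"rz":0,"grip":4}
    - {"tx":5,"ty":0,"tz":-0.13,"rx":0,"ry":0,"rz":0,"grip":4}

```text
t: 16.05
eef_pos: [0.6035, -0.001, 0.1503]
eef_rot: [-0.108, 2.704, -0.023]
force: [0.3, 0.3, -2.9]
width: 0.468
gripper_force: 30.0
```

```bash
cat > look.py <<'E'
from h import *
c=cam("wrist");M=laneR().as_matrix();s=arm.sense()
def lp(uv,z):
    o,d=ray(c,uv);n=M[:,2];t=np.dot(U+n*z-o,n)/np.dot(d,n);return np.round(inlane(o+t*d),4)
print(round(s["t"],2),"tcp",np.round(inlane(s["eef_pos"]),4),"F",np.round(laneR().inv().apply(s["force"]),1),"j",np.round(s["joints"],2))
for col,z in(("yel",.06),("green",.0605),("red",.014)):
    for b in blobs(c,col,(230,5,330,330),30): print(col,np.round(b,1),lp(b[:2],z))
for n in("side","scene"): save(cam(n),f"pics/{n}_{s['t']:.2f}.png")
save(c,f"pics/wrist_{s['t']:.2f}.png")
E
python3 look.py
```

```text
16.1 tcp [0.115  0.0003 0.0431] F [-1.4  1.1 -1.7] j [-0.01  0.22 -0.14  2.17  0.28  0.33  1.26]
yel [ 277.7   43.9 1168.3] [ 0.009  -0.0005  0.06  ]
yel [308.1  95.6  94.2] [0.0294 0.0127 0.06  ]
yel [307.4 124.  100. ] [0.0413 0.0127 0.06  ]
yel [278.  124.5  85.8] [ 0.0415 -0.0004  0.06  ]
yel [248.7 124.8  74.8] [ 0.0416 -0.0134  0.06  ]
yel [278.2 169.5 901.8] [ 0.0614 -0.0003  0.06  ]
yel [251.2 211.4  80.6] [ 0.0814 -0.0131  0.06  ]
yel [278.6 211.5  80.2] [ 0.0814 -0.0001  0.06  ]
yel [306.  211.7  81.6] [0.0815 0.0129 0.06  ]
yel [277.6 236.4  77.7] [ 0.0939 -0.0006  0.06  ]
yel [304.7 236.2  77.4] [0.0938 0.0126 0.06  ]
yel [250.5 236.6  76.8] [ 0.094  -0.0137  0.06  ]
green [277.7 275.4 745.8] [ 0.1143 -0.0005  0.0605]
```

Request:
play_rows:
  plan:
    - {"tx":0.2,"ty":0,"tz":0,"rx":0,"ry":0,"rz":0,"grip":4}
    - {"tx":0.4,"ty":0,"tz":0,"rx":0,"ry":0,"rz":0,"grip":4}
    - {"tx":0.6,"ty":0,"tz":0,"rx":0,"ry":0,"rz":0,"grip":4}
    - {"tx":0.8,"ty":0,"tz":0,"rx":0,"ry":0,"rz":0,"grip":4}
    - {"tx":1,"ty":0,"tz":0,"rx":0,"ry":0,"rz":0,"grip":4}
    - {"tx":1.2,"ty":0,"tz":0,"rx":0,"ry":0,"rz":0,"grip":4}
    - {"tx":1.4,"ty":0,"tz":0,"rx":0,"ry":0,"rz":0,"grip":4}
    - {"tx":1.6,"ty":0,"tz":0,"rx":0,"ry":0,"rz":0,"grip":4}
    - {"tx":1.8,"ty":0,"tz":0,"rx":0,"ry":0,"rz":0,"grip":4}
    - {"tx":2,"ty":0,"tz":0,"rx":0,"ry":0,"rz":0,"grip":4}
    - {"tx":2.2,"ty":0,"tz":0,"rx":0,"ry":0,"rz":0,"grip":4}
    - {"tx":2.4,"ty":0,"tz":0,"rx":0,"ry":0,"rz":0,"grip":4}
    - {"tx":2.5,"ty":0,"tz":0,"rx":0,"ry":0,"rz":0,"grip":4}
    - {"tx":2.6,"ty":0,"tz":0,"rx":0,"ry":0,"rz":0,"grip":4}
    - {"tx":2.7,"ty":0,"tz":0,"rx":0,"ry":0,"rz":0,"grip":4}
    - {"tx":2.8,"ty":0,"tz":0,"rx":0,"ry":0,"rz":0,"grip":4}
    - {"tx":2.8,"ty":0,"tz":0,"rx":0,"ry":0,"rz":0,"grip":4}

```text
t: 17.62
eef_pos: [0.5783, -0.0033, 0.1385]
eef_rot: [-0.108, 2.704, -0.023]
force: [0.5, 0.9, -3.1]
width: 0.464
gripper_force: 30.0
```

```bash
python3 look.py | grep -v " 7.\.\| 8.\.\| 9.\."; ls pics | tail -3; python3 - <<'E'
import cv2,glob,numpy as np
a=sorted(glob.glob("pics/side_*.png"))[-1];b=a.replace("side","scene")
A=cv2.imread(a)[195:265,215:320];B=cv2.imread(b)[200:270,230:335]
D=np.hstack([cv2.resize(A,(400,267),interpolation=2),cv2.resize(B,(400,267),interpolation=2)]);cv2.imwrite("pics/crop7.png",D)
E
```

```text
17.67 tcp [0.0872 0.0003 0.0431] F [-1.8  0.3 -1.8] j [-0.02  0.2  -0.13  2.23  0.3   0.29  1.23]
yel [ 277.6   43.9 1172.4] [-0.019  -0.0005  0.06  ]
yel [278.2 169.4 903.5] [ 0.0335 -0.0003  0.06  ]
green [277.8 275.4 742.8] [ 0.0864 -0.0005  0.0605]
wrist6.png
wrist_16.10.png
wrist_17.67.png
```

View pics/crop7.png

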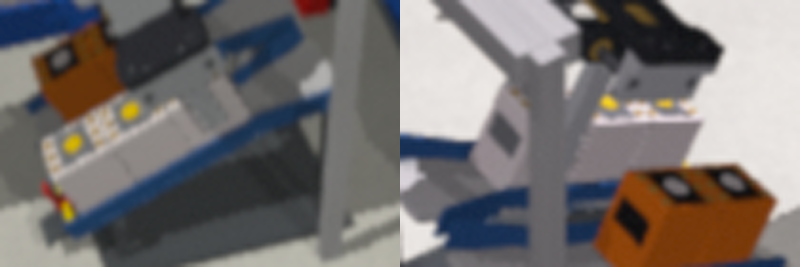

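The row is a few mm short of the stop (tab in the side crop at about (68,205), front face at about (62,190)). Now I'll feel forward.

Request:
play_rows:
  plan:
    - {"tx":0.1,"ty":0,"tz":0,"rx":0,"ry":0,"rz":0,"grip":4}
    - {"tx":0.15,"ty":0,"tz":0,"rx":0,"ry":0,"rz":0,"grip":4}
    - {"tx":0.2,"ty":0,"tz":0,"rx":0,"ry":0,"rz":0,"grip":4}
    - {"tx":0.25,"ty":0,"tz":0,"rx":0,"ry":0,"rz":0,"grip":4}
    - {"tx":0.3,"ty":0,"tz":0,"rx":0,"ry":0,"rz":0,"grip":4}
    - {"tx":0.3,"ty":0,"tz":0,"rx":0,"ry":0,"rz":0,"grip":4}

```text
t: 18.27
eef_pos: [0.5757, -0.0035, 0.1373]
eef_rot: [-0.108, 2.704, -0.023]
force: [-0.0, 0.1, -3.5]
width: 0.466
gripper_force: 30.0
```

Request:
play_rows:
  plan:
    - {"tx":0.05,"ty":0,"tz":0,"rx":0,"ry":0,"rz":0,"grip":4}
    - {"tx":0.05,"ty":0,"tz":0,"rx":0,"ry":0,"rz":0,"grip":4}
    - {"tx":0.05,"ty":0,"tz":0,"rx":0,"ry":0,"rz":0,"grip":4}

```text
t: 18.52
eef_pos: [0.5753, -0.0035, 0.1371]
eef_rot: [-0.108, 2.704, -0.023]
force: [-0.5, 1.0, -2.6]
width: 0.468
gripper_force: 30.0
```

Request:
play_rows:
  plan:
    - {"tx":0.05,"ty":0,"tz":0,"rx":0,"ry":0,"rz":0,"grip":4}
    - {"tx":0.05,"ty":0,"tz":0,"rx":0,"ry":0,"rz":0,"grip":4}
    - {"tx":0.05,"ty":0,"tz":0,"rx":0,"ry":0,"rz":0,"grip":4}

```text
t: 18.77
eef_pos: [0.5748, -0.0036, 0.1369]
eef_rot: [-0.108, 2.704, -0.023]
force: [0.6, -0.5, -2.8]
width: 0.468
gripper_force: 30.0
```

Request:
play_rows:
  plan:
    - {"tx":0.04,"ty":0,"tz":0,"rx":0,"ry":0,"rz":0,"grip":4}
    - {"tx":0.04,"ty":0,"tz":0,"rx":0,"ry":0,"rz":0,"grip":4}
    - {"tx":0.04,"ty":0,"tz":0,"rx":0,"ry":0,"rz":0,"grip":4}

```text
t: 19.02
eef_pos: [0.5745, -0.0036, 0.1367]
eef_rot: [-0.108, 2.704, -0.023]
force: [0.3, -1.2, -3.2]
width: 0.467
gripper_force: 30.0
```

Request:
play_rows:
  plan:
    - {"tx":0.04,"ty":0,"tz":0,"rx":0,"ry":0,"rz":0,"grip":4}
    - {"tx":0.04,"ty":0,"tz":0,"rx":0,"ry":0,"rz":0,"grip":4}
    - {"tx":0.04,"ty":0,"tz":0,"rx":0,"ry":0,"rz":0,"grip":4}

```text
t: 19.27
eef_pos: [0.5741, -0.0036, 0.1365]
eef_rot: [-0.108, 2.704, -0.023]
force: [1.2, -0.2, -2.8]
width: 0.468
gripper_force: 30.0
```

Request:
play_rows:
  plan:
    - {"tx":0.04,"ty":0,"tz":0,"rx":0,"ry":0,"rz":0,"grip":4}
    - {"tx":0.04,"ty":0,"tz":0,"rx":0,"ry":0,"rz":0,"grip":4}
    - {"tx":0.04,"ty":0,"tz":0,"rx":0,"ry":0,"rz":0,"grip":4}

```text
t: 19.52
eef_pos: [0.5737, -0.0037, 0.1364]
eef_rot: [-0.108, 2.704, -0.023]
force: [1.1, -0.7, -1.8]
width: 0.465
gripper_force: 30.0
```

Request:
play_rows:
  plan:
    - {"tx":0.04,"ty":0,"tz":0,"rx":0,"ry":0,"rz":0,"grip":4}
    - {"tx":0.04,"ty":0,"tz":0,"rx":0,"ry":0,"rz":0,"grip":4}
    - {"tx":0.04,"ty":0,"tz":0,"rx":0,"ry":0,"rz":0,"grip":4}

```text
t: 19.77
eef_pos: [0.5734, -0.0037, 0.1362]
eef_rot: [-0.108, 2.704, -0.023]
force: [0.7, 0.1, -2.9]
width: 0.465
gripper_force: 30.0
```

Request:
play_rows:
  plan:
    - {"tx":0.04,"ty":0,"tz":0,"rx":0,"ry":0,"rz":0,"grip":4}
    - {"tx":0.04,"ty":0,"tz":0,"rx":0,"ry":0,"rz":0,"grip":4}
    - {"tx":0.04,"ty":0,"tz":0,"rx":0,"ry":0,"rz":0,"grip":4}

```text
t: 20.02
eef_pos: [0.5732, -0.0037, 0.1362]
eef_rot: [-0.108, 2.704, -0.023]
force: [1.4, -0.8, -2.4]
width: 0.465
gripper_force: 30.0
```

```bash
python3 look.py | grep "tcp\|3. \|red\|green\|yel \[27[78]" 
```

```text
20.07 tcp [0.0815 0.0004 0.0432] F [-0.1  0.3 -3.1] j [-0.03  0.19 -0.13  2.25  0.31  0.28  1.23]
yel [277.9 124.7  83.3] [ 0.008  -0.0004  0.06  ]
yel [248.7 125.3  68.7] [ 0.0083 -0.0134  0.06  ]
yel [278.  169.4 896. ] [ 0.0279 -0.0003  0.06  ]
yel [251.1 211.4  78.6] [ 0.0479 -0.0132  0.06  ]
yel [278.4 211.7  83.4] [ 0.048  -0.0002  0.06  ]
yel [277.6 236.5  79.3] [ 0.0604 -0.0005  0.06  ]
yel [304.7 236.3  78.6] [0.0603 0.0126 0.06  ]
yel [250.4 236.6  76.3] [ 0.0605 -0.0137  0.06  ]
green [277.8 275.5 742.5] [ 0.0809 -0.0005  0.0605]
```

Request:
play_rows:
  plan:
    - {"tx":0.04,"ty":0,"tz":0,"rx":0,"ry":0,"rz":0,"grip":4}
    - {"tx":0.04,"ty":0,"tz":0,"rx":0,"ry":0,"rz":0,"grip":4}
    - {"tx":0.04,"ty":0,"tz":0,"rx":0,"ry":0,"rz":0,"grip":4}

```text
t: 20.42
eef_pos: [0.5731, -0.0037, 0.1362]
eef_rot: [-0.108, 2.703, -0.023]
force: [3.5, -0.8, 0.1]
width: 0.466
gripper_force: 30.0
```

Request:
play_rows:
  plan:
    - {"tx":0.04,"ty":0,"tz":0,"rx":0,"ry":0,"rz":0,"grip":4}
    - {"tx":0.04,"ty":0,"tz":0,"rx":0,"ry":0,"rz":0,"grip":4}
    - {"tx":0.04,"ty":0,"tz":0,"rx":0,"ry":0,"rz":0,"grip":4}

```text
t: 20.67
eef_pos: [0.573, -0.0037, 0.1363]
eef_rot: [-0.108, 2.703, -0.022]
force: [5.2, -1.2, 1.8]
width: 0.467
gripper_force: 30.0
```

```bash
python3 look.py | grep "tcp\|green\|yel \[278.  169"; python3 - <<'E'
import cv2,glob,numpy as np
a=sorted(glob.glob("pics/side_*.png"))[-1];b=a.replace("side","scene")
A=cv2.imread(a)[205:260,215:285];B=cv2.imread(b)[210:265,250:320]
D=np.hstack([cv2.resize(A,(400,314),interpolation=2),cv2.resize(B,(400,314),interpolation=2)]);cv2.imwrite("pics/crop8.png",D)
E
```

```text
20.72 tcp [0.0814 0.0004 0.0433] F [ 5.6 -0.9 -1.1] j [-0.03  0.19 -0.13  2.25  0.31  0.28  1.22]
yel [278.  169.5 897. ] [ 0.0278 -0.0003  0.06  ]
green [277.7 275.5 747.2] [ 0.0808 -0.0005  0.0605]
```

View pics/crop8.png

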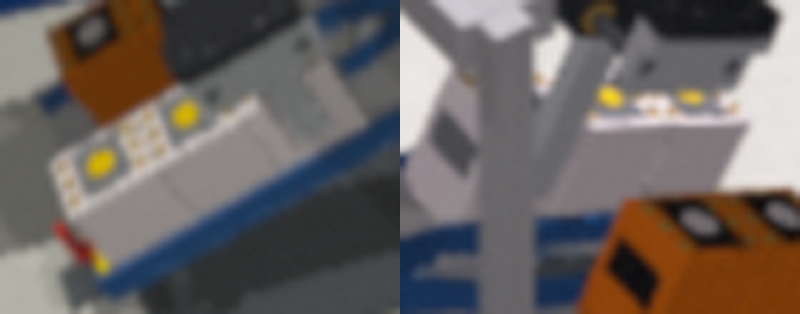

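The row is at the stop: about 7 N resistance and no further motion. I'll set the new unit down and let go.

Request:
play_rows:
  plan:
    - {"tx":0,"ty":0,"tz":0.04,"rx":0,"ry":0,"rz":0,"grip":4}
    - {"tx":0,"ty":0,"tz":0.08,"rx":0,"ry":0,"rz":0,"grip":4}
    - {"tx":0,"ty":0,"tz":0.08,"rx":0,"ry":0,"rz":0,"grip":4}

```text
t: 21.07
eef_pos: [0.5734, -0.0036, 0.1356]
eef_rot: [-0.108, 2.702, -0.022]
force: [5.5, -0.7, 3.6]
width: 0.465
gripper_force: 30.0
```

Request:
play_rows:
  plan:
    - {"tx":0,"ty":0,"tz":0,"rx":0,"ry":0,"rz":0,"grip":5}
    - {"tx":0,"ty":0,"tz":0,"rx":0,"ry":0,"rz":0,"grip":5.5}
    - {"tx":0,"ty":0,"tz":0,"rx":0,"ry":0,"rz":0,"grip":6}
    - {"tx":0,"ty":0,"tz":0,"rx":0,"ry":0,"rz":0,"grip":6.5}
    - {"tx":0,"ty":0,"tz":0,"rx":0,"ry":0,"rz":0,"grip":6.5}
    - {"tx":0,"ty":0,"tz":-1,"rx":0,"ry":0,"rz":0,"grip":6.5}
    - {"tx":0,"ty":0,"tz":-3,"rx":0,"ry":0,"rz":0,"grip":6.5}
    - {"tx":0,"ty":0,"tz":-5,"rx":0,"ry":0,"rz":0,"grip":6.5}
    - {"tx":0,"ty":0,"tz":-8,"rx":0,"ry":0,"rz":0,"grip":6.5}
    - {"tx":0,"ty":0,"tz":-10,"rx":0,"ry":0,"rz":0,"grip":6.5}
    - {"tx":0,"ty":0,"tz":-10,"rx":0,"ry":0,"rz":0,"grip":6.5}

```text
t: 21.98
eef_pos: [0.5305, -0.0038, 0.23]
eef_rot: [-0.108, 2.699, -0.023]
force: [0.6, 0.2, 1.0]
width: 0.692
gripper_force: 0.0
```

```bash
python3 look.py | grep "tcp\|green\|red\|yel \[27.*\(1\|2\|3\|4\|5\|6\|7\)...\.. *\]"
```

```text
22.03 tcp [8.190e-02 1.000e-04 1.447e-01] F [-0.2 -0.1 -0.3] j [ 0.04 -0.02 -0.2   2.24  0.13  0.49  1.4 ]
green [275.5 215.7 263.9] [ 0.0799 -0.0025  0.0605]
red [278.9  31.7  72.2] [-0.0683  0.0004  0.014 ]
```

```bash
python3 - <<'E'
from h import *
c=cam("wrist");M=laneR().as_matrix()
def lp(uv,z):
    o,d=ray(c,uv);n=M[:,2];t=np.dot(U+n*z-o,n)/np.dot(d,n);return np.round(inlane(o+t*d),4)
for col,z in(("yel",.06),("green",.06),("red",.014)):
    for b in blobs(c,col,(230,5,330,330),10): print(col,np.round(b,1),lp(b[:2],z))
cv2.imwrite("pics/crop9.png",cv2.resize(c["pixels"][0:290,170:390,::-1],(455,600),interpolation=2))
E
```

```text
yel [277.7  81.9 337.1] [-0.0244 -0.0007  0.06  ]
yel [278.1 154.5 296.3] [ 0.0279 -0.0004  0.06  ]
yel [261.7 180.2  10.8] [ 0.0478 -0.0132  0.06  ]
yel [278.3 180.3  10.9] [ 0.0479 -0.0002  0.06  ]
yel [294.9 180.3  11.1] [0.0479 0.0128 0.06  ]
yel [259.  195.3  11.2] [ 0.0599 -0.0156  0.06  ]
yel [275.3 195.3  10.2] [ 0.0599 -0.0025  0.06  ]
yel [260.  242.6  14.4] [ 0.0998 -0.0153  0.06  ]
yel [275.7 242.7  14.4] [ 0.0999 -0.0024  0.06  ]
yel [291.5 242.7  12.6] [0.0999 0.0107 0.06  ]
green [275.4 219.7 271.1] [ 0.0801 -0.0025  0.06  ]
red [279.   33.8  73.9] [-0.0683  0.0004  0.014 ]
```

View pics/crop9.png

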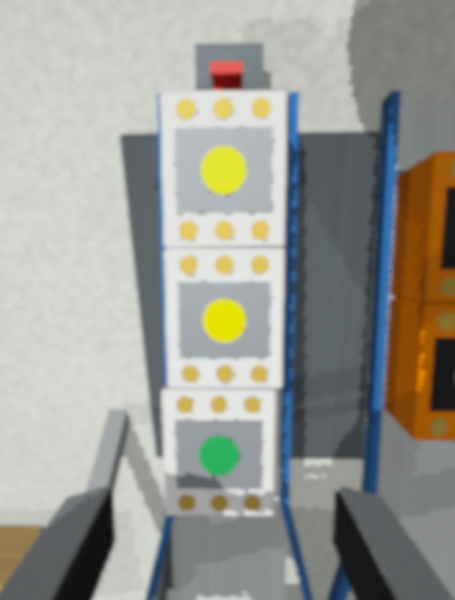

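The whole row is closed up (pitch 52.3 and 52.2 mm) and still at the stop after release. The flag stands back at wrist (279,34), and nothing is being touched.

```bash
python3 -c "
from rig import arm
print(arm.sign_off())"
```

```text
the job is handed in; nothing more can be done
None
```

The red-dot unit is upright in the blue tray. The green-dot unit is in the back of the lane, and the row is closed up against the yellow stop. I felt it home with about 7 N, under the 15 N at which the stop gives. The flag appeared pushed in, judged from the camera and the row's position because I had no reading of it. I handed the job in at about 22 s; sign-off returned no verdict.

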